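Load a reagent bottle and push its shuttle through the bay's check flap

ROBOT

A 6-joint arm with a two-finger parallel gripper is mounted at the origin on a cart in front of the work surface, level with it; the furniture and walls round the work are solid. World frame = base frame: x ahead of the robot, y to its left, z up, the work surface at z = 0. Lengths are in m, angles in rad, forces in N, time in s.
With the tool pointing down it reaches from about 0.25 to 0.725 m from the base axis. Payload 4 kg.
Tool frame: the origin (TCP) lies midway between the tips of the shut fingers; the grasp point (between the pads) lies 19 mm behind it; z points along the fingers, y is the line along which they close (so a half turn about z gives the same grasp; the last joint's range is limited). The gripper opens to 85 mm and grips with 20 to 120 N. Pads are 22 mm wide; open, the fingers measure 114 mm over their backs; the gripper's body (76 mm by 85 mm) begins 54 mm behind the grasp point. The pads swing forward as they close: fully open they stand 13 mm farther back than shut.
Start: joints at [-1.185, 0.241, 0.005, 1.335, 0, 1.571], TCP at [0.188, -0.463, 0.231] pointing down, gripper open.
Joint ranges: [-2.72, 2.72], [-1.05, 1.87], [-1.09, 1.28], [-1.99, 2.15], [-1.42, 1.44], [-3.14, 3.14]. Speed limits (rad/s): [2.79, 2.79, 3.14, 3.14, 3.14, 3.14].

INTERFACE

Orientations are given as a unit quaternion [x, y, z, w].
In Python, from workcell import get_obs, camera, job_done, silhouettes gives the robot as it stands. The module is installed in compiled form; this text tells all that it offers.
- The arm moves only by the tool drive_tool, never from a script. Its argument "increments" is a list of rows, each a list of 3 entries, a list of its own where there are three numbers: the shift along the world's x, y, z in mm, then the turn, a rotation vector about the world's x, y, z in degrees, then the opening, from 0 (shut) to 1 (fully open). A call has 1 to 8 rows; each row shifts and turns the commanded pose from where the row before left it; what a row does not reach is not made up. A row lasts 1/12 s, in which the tool goes at most 41.7 mm and 7.16 degrees, less where a joint would pass 70% of its speed; a pose out of reach is approached as far as the arm can. A call is refused whole if a number of a shift passes 41.7 or a number of a turn 7.16, either way. A call with a gripper value outside its range is refused whole. The fingers move at their own pace and stop on an object; the grip force is fixed at half the most. Time passes only in rows, so rows that do not move let the fingers close. It gives the time, the measured TCP pose, the force, the opening and the grip force at its end, in the units of the state.
- get_obs(): the state, without advancing time (a new reading comes with each control period).
- camera(name): name is "scene" or "top" or "wrist"; returns a dict with "image" (480x640x3 uint8, red, green, blue), "K" (3x3 intrinsics, pixels), "k1" (the pictures are not rectified: a ray, as slopes to the right and down, at radius r is drawn at 1 + k1 r^2 times it, then the intrinsics apply), "view" (4x4, takes a point from world to camera coordinates). Camera axes: x right, y down, z forward; pixel columns grow to the right and rows downward; lengths in m; the calibration is good to about 2 mm. A picture is of the moment at which its call begins. There is no depth.
- job_done(): hands the job in; it is judged then, once.
Trained networks look in a picture, given as the dict that the camera call returned (one of the last four; its "shot" number tells which), for a name from the list of things; names that differ only in an ending like _2 or _b are one class to them, and where a whole thing is asked for, a point or a joint stands for the part that bears it (a point fixed in the world has none). Each returns a list of dicts, best first, with "conf" (0 to 1); they miss things now and then, are a little off and sometimes report something else, mostly with a low value. They report only what shows in the picture. A call takes as long as a camera call.
- silhouettes(query, picture): "region" (480x640 bool, what is visible of it) and "bbox" ([left, top, right, bottom] in pixels, round what is visible of it).
The state is a dict: "clock": time; "joint_pos": joint angles; "joint_vel": joint speeds; "tau": joint torques, N m; "eef_pos": TCP position; "tool_rot": TCP orientation; "ft_force": force on the tool from outside, world axes, zero at the start; "ft_torque": the same for the moment, N m; "grip_width": finger opening in m; "grasp_force": force on a finger pad.
Only numpy, scipy, OpenCV 4.12 (cv2) and the standard library are available. Lean on these libraries where they do the work, as an engineer would, in place of code of your own. Each camera call takes 0.05 s, during which the arm holds its last target. There are 200 camera calls.

TASK

Stand the red-capped dropper bottle upright in the round pocket of the blue shuttle and let go of it. Then push the shuttle along its lane, through the orange swing flap and on into the bay until it meets the sprung stop at the back; keep it pressed there for about a second with some 10 N, never more than 15 N. Then back off and leave the shuttle in the bay with the flap hanging shut behind it, the bottle upright in its pocket, and the blue-capped bottle where it stood.

Things in the scene. Friction and masses are not known exactly. Their poses are not given: they have to be found in the camera images.
- red_bottle: white plastic dropper bottle with a red cap, loose, 58 mm tall, about 50 g; body 25 mm diameter up to 45 mm, then a 12 mm cap. Origin at the centre of its underside, z up. Stands on the worktop at the start, either to the left or to the right of the bay
- blue_bottle: the same bottle with a blue cap, loose; stands at the other place; leave it alone
- shuttle: loose blue sled, 0.15 kg, lined up in the bay's lane, outside the flap. Origin on its underside below the pocket's axis; x to its nose (into the bay), z up. Pocket: 27.5 mm bore, floor z = 5, rim z = 26 mm; behind it a grey back rest 14 mm wide, 48 high, x = -20 to -15 mm, so grip the bottle left and right. Body x = -30 to +40 mm (flat nose), 64 wide; tongue 20 wide, 6 thick, to x = -175 mm
- bay: fixed white tunnel with clear roof, 102 mm high, 80 wide (feet 128), from x = 0 to 200 mm. Origin on the worktop in the middle of its mouth, in the plane of the hanging flap; x points inward along the lane, z up. In front of it two aluminium rails, 14 mm high, 68 mm apart inside and 84 outside, guide the shuttle (2 mm play each side) from x = -130 mm on
- flap (a joint): angle of the orange flap in the mouth, hinged along its top at height 78 mm, 66 long, 15 g: 0 hanging shut, up to 1.5 swung inward. Opens inward only, falls shut by its weight. Its lower edge hangs 12 mm above the worktop: the shuttle's tongue lies free under it. It can fall once the bottle is some 70 mm past the mouth, as it is wherever the stop is set
- stop_block: fixed steel block at the rear of the bay; origin and axes as the bay's. It carries a black pad on a sprung rod in the shuttle's path; the pad's face rests at x = 128 to 153 mm, set differently each time and not reported: feel for it. Spring 2.5 N/mm, damped (0.15 N per mm/s), 12 mm travel; it pushes the shuttle back out as you release. Sliding takes 1 to 3 N, the flap up to 1 N more
- shuttle_handle (a point): middle of the rear face of the shuttle's black upright handle block on the end of the tongue, at x = -173, z = 25 mm in the shuttle's frame. The block is 16 mm (x) by 26 mm (y), its top at z = 46 mm: push it from behind, or grip it

How it is judged:
On the way, in this order (a step that is already met when the one before it is completed fails the run):
1. the red-capped bottle stands upright on the floor of the shuttle's pocket, let go, while the shuttle is still outside the flap (horizontal distance between red_bottle and shuttle below 0.006 m and z of red_bottle in the frame of shuttle below 0.009 m and angle between red_bottle's own z axis and vertical below 0.2 rad and contact force between the fingers and red_bottle below 0.1 N and x of shuttle in the frame of bay below -0.03 m), for 0.2 s.
2. the shuttle, with the bottle in its pocket, has pushed the flap open and is passing under it (value of joint flap above 0.5 rad and x of shuttle in the frame of bay above -0.03 m and z of red_bottle in the frame of shuttle below 0.015 m and horizontal distance between red_bottle and shuttle below 0.01 m), for 0.05 s.
3. the shuttle is pressed against the sprung stop with more than 4 N for 0.5 s (contact force between shuttle and stop_block above 4 N and x of shuttle in the frame of bay above 0.08 m), for 0.5 s.
At the end, for the whole second after the job is handed in: Shuttle at rest in the bay, origin over 78 mm past the mouth; flap shut (under 0.1 rad); red-capped bottle in the pocket, within 6 mm of its axis, within 4 mm of its floor, tilted under 0.2 rad; blue-capped bottle within 30 mm of where it stood (x of shuttle in the frame of bay above 0.078 m and value of joint flap below 0.1 rad and horizontal distance between red_bottle and shuttle below 0.006 m and z of red_bottle in the frame of shuttle below 0.009 m and angle between red_bottle's own z axis and vertical below 0.2 rad and linear speed of shuttle below 0.02 m/s and distance of blue_bottle from where it was at the start of the episode below 0.03 m); the robot touches nothing.
It fails at once if the shuttle presses the stop with more than 15 N (contact force between shuttle and stop_block above 15 N).
It fails at once if the blue-capped bottle is knocked over or carried off (distance of blue_bottle from where it was at the start of the episode above 0.03 m or angle between blue_bottle's own z axis and vertical above 0.5 rad).
It fails at once if the red-capped bottle is tipped over (angle between red_bottle's own z axis and vertical above 0.7 rad).
It also fails if it takes over 72 s, if anything falls off the work surface, if the arm or the gripper's body presses on something with over 40 N, if the wrist force passes 120 N, or if a joint passes its speed limit or range.

## Working session

There is one attempt and no reset: what is moved stays moved. The work goes in short steps, Python scripts to look and compute and a tool call to move; the robot and the scene stay as the last step left them, time stands still between calls to the robot, and variables do not carry over. Pictures are saved under pics/ and viewed, at most 10 in all, crops included, and the job is handed in when it is done.

Besides the shell and the picture viewer there is one more tool, called after "Request:" by a JSON object that holds its "method" and its "body". drive_tool: Moves the arm, as the interface text tells. Its arguments: {"type":"object","properties":{"increments":{"type":"array"}},"required":["increments"]}

```bash
mkdir -p pics; cat > h.py <<'E'
import numpy as np, cv2
from workcell import *
def ray(c,u,v):
    K=np.array(c["K"]);V=np.array(c["view"])
    d=np.array([(u-K[0,2])/K[0,0],(v-K[1,2])/K[1,1]]);s=d.copy()
    for _ in range(20): s=d/(1+c["k1"]*(s@s))
    R=V[:3,:3];return -R.T@V[:3,3], R.T@np.array([s[0],s[1],1])
def atz(c,u,v,z):
    o,d=ray(c,u,v);return o+d*(z-o[2])/d[2]
def proj(c,P):
    K=np.array(c["K"]);V=np.array(c["view"]);P=np.atleast_2d(P)
    q=P@V[:3,:3].T+V[:3,3];s=q[:,:2]/q[:,2:];s=s*(1+c["k1"]*(s**2).sum(1,keepdims=True))
    return s*[K[0,0],K[1,1]]+[K[0,2],K[1,2]]
E
python3 - <<'E'
from h import *
ims=[]
for n in("scene","top"):
    c=camera(n);ims.append(c["image"])
    o,d=ray(c,320,240);print(n,o.round(3),d.round(2),np.array(c["K"])[0,0],c["k1"])
    for q in("red_bottle","blue_bottle","shuttle","bay","flap","stop_block","shuttle_handle"):
        for s in silhouettes(q,c)[:3]:
            m=s["region"];ys,xs=np.nonzero(m);print(q,round(s["conf"],2),s["bbox"],m.sum(),xs.mean().round(1),ys.mean().round(1),atz(c,xs.mean(),ys.mean(),.03).round(3))
    cv2.imwrite(f"pics/{n}.png",c["image"][:,:,::-1])
E
```

```text
scene [ 0.095 -0.432  0.523] [ 0.53  0.7  -0.48] 487.90308987705345 -0.0013641313941002316
blue_bottle 0.77 [337.6, 357.5, 352.6, 396.8] 599 342.7 377.0 [ 0.422 -0.054  0.03 ]
shuttle 0.95 [269.6, 241.1, 368.3, 302.4] 1663 319.3 270.4 [0.56  0.185 0.03 ]
bay 0.74 [302.1, 176.2, 435.4, 282.3] 5468 388.0 221.4 [0.807 0.258 0.03 ]
flap 0.71 [353.6, 212.4, 377.6, 253.2] 788 364.7 232.8 [0.728 0.248 0.03 ]
stop_block 0.58 [271.1, 243.3, 364.9, 301.6] 1789 319.1 270.4 [0.56  0.185 0.03 ]
shuttle_handle 0.82 [272.1, 241.7, 364.9, 302.1] 1825 319.1 270.4 [0.56  0.185 0.03 ]
top [0.505 0.172 1.063] [ 0.06 -0.02 -1.  ] 504.8705877738404 -0.033526148944853756
red_bottle 0.62 [197.4, 264.0, 212.9, 277.2] 151 206.9 270.5 [0.506 0.382 0.03 ]
red_bottle 0.48 [272.4, 185.8, 311.0, 294.9] 1870 292.3 226.0 [0.596 0.208 0.03 ]
blue_bottle 0.54 [408.8, 299.3, 422.3, 315.8] 125 416.6 306.4 [ 0.429 -0.045  0.03 ]
shuttle 0.63 [272.2, 187.9, 310.2, 294.5] 1684 292.4 226.3 [0.595 0.208 0.03 ]
bay 0.67 [242.2, 64.9, 314.5, 237.9] 5387 276.3 128.2 [0.8  0.24 0.03]
flap 0.61 [267.3, 164.8, 298.0, 177.6] 235 284.1 172.3 [0.707 0.225 0.03 ]
shuttle_handle 0.75 [272.3, 193.2, 306.0, 289.9] 1734 292.4 226.1 [0.596 0.208 0.03 ]
```

```bash
python3 - <<'E'
import cv2
t=cv2.imread("pics/top.png");s=cv2.imread("pics/scene.png")
cv2.imwrite("pics/t2.png",cv2.resize(t[60:330,170:450],None,fx=2.2,fy=2.2))
cv2.imwrite("pics/s2.png",cv2.resize(s[160:420,200:460],None,fx=2.3,fy=2.3))
E
```

```text
(no output)
```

View pics/t2.png

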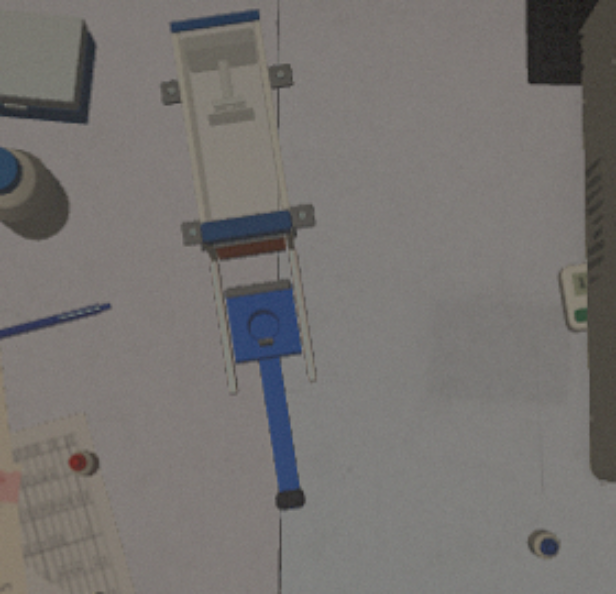

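View pics/s2.png

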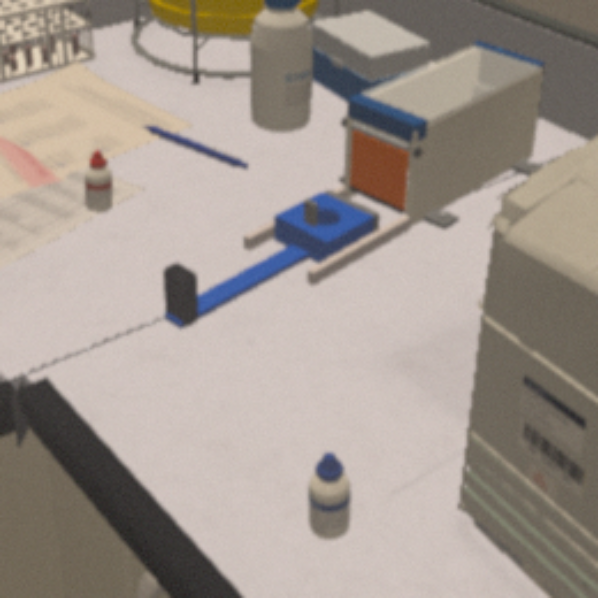

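The top view shows the red bottle at (206,270) px, left of the bay. The blue one is at (417,306), the pocket at about (290,208) and the handle at (302,287). The scene view confirms all of this, with the flap shut. Next I'll measure these properly.

```bash
python3 - <<'E'
from h import *
for n in("top","scene"):
    c=camera(n);im=c["image"]
    hsv=cv2.cvtColor(cv2.GaussianBlur(im,(3,3),0),cv2.COLOR_RGB2HSV)
    for q in("red_bottle","shuttle"):
        for s in silhouettes(q,c)[:1]:
            m=s["region"];ys,xs=np.nonzero(m)
            if q=="red_bottle":
                b=[int(x) for x in s["bbox"]]
                print(n,q,b,atz(c,xs.mean(),ys.mean(),.025))
    H,S,Vv=[hsv[...,i].astype(int) for i in range(3)]
    red=((H<8)|(H>170))&(S>110)
    k,l,st,ce=cv2.connectedComponentsWithStats(red.astype(np.uint8))
    for i in range(1,k):
        if st[i,4]>15: print(n,"red",st[i],ce[i].round(1),atz(c,*ce[i],.052).round(4))
    bl=(abs(H-112)<12)&(S>120)
    k,l,st,ce=cv2.connectedComponentsWithStats(bl.astype(np.uint8))
    for i in range(1,k):
        if st[i,4]>150: print(n,"blue",st[i],ce[i].round(1))
    if n=="top":
        sh=atz(c,290,208.2,.026);ha=atz(c,301.8,286.8,.046);print(sh,ha,np.linalg.norm((sh-ha)[:2]),np.degrees(np.arctan2(*(sh-ha)[1::-1])))
        for p in((170+212/2.2,60+249/2.2),(170+235/2.2,60+392/2.2),(170+293/2.2,60+239/2.2),(170+312/2.2,60+381/2.2)): print("rail",atz(c,*p,.014))
        for p in((170+202/2.2,60+241/2.2),(170+292/2.2,60+232/2.2)): print("mouth top",atz(c,*p,.09))
print(get_obs()["eef_pos"],get_obs()["tool_rot"],get_obs()["grip_width"])
E
```

```text
top red_bottle [199, 264, 215, 277] [0.50590926 0.38295042 0.025     ]
top red [    0     0   116   152 10588] [52.4 77.7] [0.9025 0.6989 0.052 ]
top red [602 120   7   7  21] [606.  123.2] [ 0.8047 -0.4442  0.052 ]
top red [202 267   7   7  39] [204.9 269.7] [0.5072 0.382  0.052 ]
top red [177 337  19  10 101] [185.6 341.4] [0.3654 0.4197 0.052 ]
top red [154 347   9   7  47] [158.1 350.2] [0.3484 0.4744 0.052 ]
top blue [159 128  18  17 158] [168.  137.2]
top blue [ 274  192   32   91 1226] [292.3 224.5]
[0.6328939  0.21271446 0.026     ] [0.47171383 0.18888178 0.046     ] 0.16293253006282452 8.411022406738988
rail [0.70845355 0.26243804 0.014     ]
rail [0.57182942 0.24082245 0.014     ]
rail [0.71773203 0.18524672 0.014     ]
rail [0.58182489 0.1679706  0.014     ]
mouth top [0.70089583 0.26471548 0.09      ]
mouth top [0.70858045 0.18514039 0.09      ]
scene red_bottle [235, 226, 250, 251] [0.50588479 0.38177203 0.025     ]
scene red [ 246   29  109   26 2152] [299.4  41.9] [2.2957 2.7569 0.052 ]
scene red [ 271   63   49   53 2036] [294.8  89.3] [1.3516 1.4295 0.052 ]
scene red [239 226   6   7  26] [241.8 229.3] [0.5041 0.3784 0.052 ]
scene red [146 247   6   5  22] [148.  248.6] [0.3205 0.4135 0.052 ]
scene red [159 253  15   9  68] [166.2 257.2] [0.3365 0.3625 0.052 ]
scene red [537 357  12  12  80] [542.4 362.6] [ 0.6464 -0.2141  0.052 ]
scene blue [321 245  40  21 376] [342.  255.4]
scene blue [286 266  48  30 312] [309. 280.]
[ 0.1881517  -0.46326132  0.23131479] [9.81458088e-01 1.91676864e-01 9.43336805e-06 1.74872781e-05] 0.08528598200564774
```

Request:
{"method": "drive_tool", "body": {"increments": [[[13.2,35.2,0],[0,0,6.93],1],[[13.2,35.2,0],[0,0,6.93],1],[[13.2,35.2,0],[0,0,6.93],1],[[13.2,35.2,0],[0,0,6.93],1],[[13.2,35.2,0],[0,0,6.93],1],[[13.2,35.2,0],[0,0,6.93],1],[[13.2,35.2,0],[0,0,6.93],1],[[13.2,35.2,0],[0,0,6.93],1]]}}

```text
clock: 1.77
eef_pos: [0.2939, -0.1801, 0.2316]
tool_rot: [0.778, 0.628, 0.0, 0.0]
ft_force: [0.7, 0.1, -0.0]
grip_width: 0.0854
grasp_force: 0.0
```

Request:
{"method": "drive_tool", "body": {"increments": [[[13.2,35.2,0],[0,0,6.93],1],[[13.2,35.2,0],[0,0,6.93],1],[[13.2,35.2,0],[0,0,6.93],1],[[13.2,35.2,0],[0,0,6.93],1],[[13.2,35.2,0],[0,0,6.93],1],[[13.2,35.2,0],[0,0,6.93],1],[[13.2,35.2,0],[0,0,6.93],1],[[13.2,35.2,0],[0,0,6.93],1]]}}

```text
clock: 2.43
eef_pos: [0.3996, 0.102, 0.2316]
tool_rot: [0.396, 0.918, 0.0, 0.0]
ft_force: [1.4, 0.1, 0.2]
grip_width: 0.0854
grasp_force: 0.0
```

Request:
{"method": "drive_tool", "body": {"increments": [[[13.2,35.2,0],[0,0,6.93],1],[[13.2,35.2,0],[0,0,6.93],1],[[13.2,35.2,0],[0,0,6.93],1],[[13.2,35.2,0],[0,0,6.93],1],[[13.2,35.2,0],[0,0,6.93],1],[[13.2,35.2,0],[0,0,6.93],1],[[13.2,35.2,0],[0,0,6.93],1],[[13.2,35.2,0],[0,0,6.93],1]]}}

```text
clock: 3.1
eef_pos: [0.5052, 0.3834, 0.2311]
tool_rot: [-0.077, 0.997, -0.0, 0.0]
ft_force: [1.3, -0.6, 0.0]
grip_width: 0.0854
grasp_force: 0.0
```

```bash
python3 - <<'E'
from h import *
c=camera("wrist");o,d=ray(c,320,240);print(o.round(4),d.round(3),get_obs()["eef_pos"].round(4) if hasattr(get_obs()["eef_pos"],'round') else get_obs()["eef_pos"])
for q in("red_bottle","shuttle"):
    for s in silhouettes(q,c)[:2]:
        ys,xs=np.nonzero(s["region"]);print(q,s["conf"],s["bbox"],atz(c,xs.mean(),ys.mean(),.03))
print(proj(c,[[.506,.382,.058],[.633,.213,.026]]))
cv2.imwrite("pics/w1.png",c["image"][:,:,::-1])
E
```

```text
[0.4252 0.3715 0.3738] [ 0.323  0.05  -0.945] [0.5069 0.39   0.228 ]
red_bottle 0.77 [306.8, 177.3, 334.8, 212.2] [0.50261853 0.38385586 0.03      ]
shuttle 0.57 [66.6, 108.8, 165.2, 338.4] [0.57264889 0.21421428 0.03      ]
[[317.38222329 206.37172233]
 [119.98210581 301.1604177 ]]
```

View pics/w1.png

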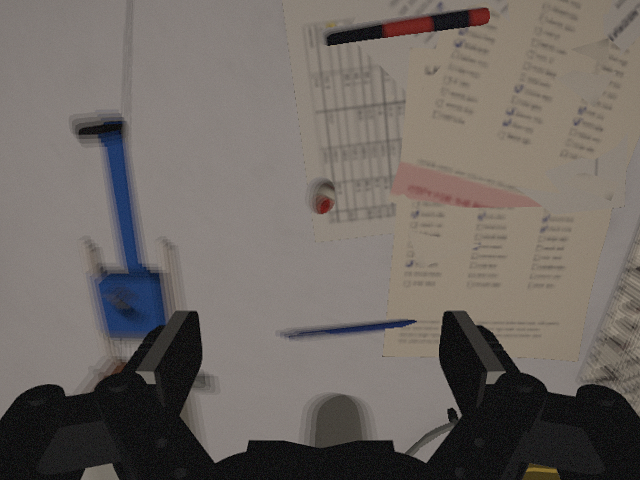

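The wrist view shows the red cap at (323,205) and the shuttle at left with its pocket near (125,300). The picture is blurred because the arm hadn't settled.

Request:
{"method": "drive_tool", "body": {"increments": [[[0,0,-35],[0,0,0],1],[[0,0,-35],[0,0,0],1],[[0,0,-20],[0,0,0],1],[[0,0,0],[0,0,0],0.75],[[0,0,0],[0,0,0],0.75],[[0,0,0],[0,0,0],0.75]]}}

```text
clock: 3.75
eef_pos: [0.5058, 0.3815, 0.1436]
tool_rot: [-0.073, 0.997, 0.001, 0.001]
ft_force: [-1.1, 0.2, 0.2]
grip_width: 0.0642
grasp_force: 0.0
```

```bash
cat >> h.py <<'E'
def redcap(c,z,smin=110,box=None):
    hsv=cv2.cvtColor(cv2.GaussianBlur(c["image"],(3,3),0),cv2.COLOR_RGB2HSV).astype(int)
    r=((hsv[...,0]<8)|(hsv[...,0]>170))&(hsv[...,1]>smin)
    k,l,st,ce=cv2.connectedComponentsWithStats(r.astype(np.uint8))
    for i in range(1,k):
        if st[i,4]>60: print("red",st[i],ce[i].round(1),atz(c,*ce[i],z).round(4))
E
python3 - <<'E'
from h import *
c=camera("wrist");ob=get_obs();print(ob["eef_pos"],ob["tool_rot"],ob["grip_width"])
redcap(c,.051)
for s in silhouettes("red_bottle",c)[:1]:
    ys,xs=np.nonzero(s["region"]);print(s["conf"],s["bbox"])
cv2.imwrite("pics/w2.png",c["image"][:,:,::-1])
E
```

```text
[0.5062116  0.38197814 0.1441608 ] [-0.07301813  0.99732812  0.00118546  0.00188637] 0.06401477143743468
red [402   0  65  17 827] [430.7   6.2] [0.3718 0.4202 0.051 ]
red [309 226  27  25 539] [322.  238.1] [0.5049 0.3832 0.051 ]
0.83 [306.2, 197.2, 343.2, 248.0]
```

View pics/w2.png

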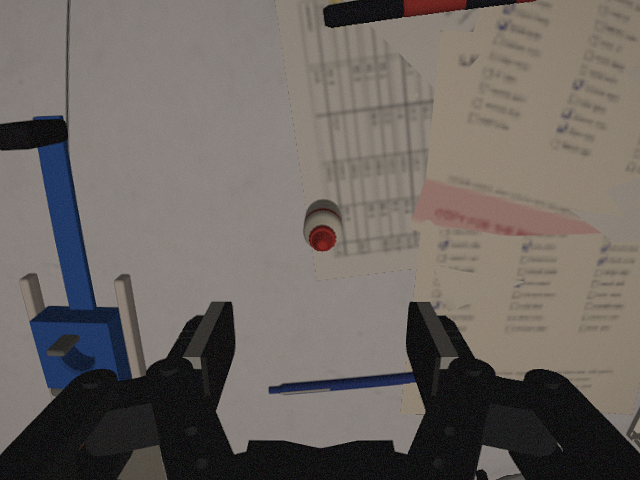

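The red cap is at (322,238), which puts the bottle at about (0.505, 0.383) m. I'll descend and grasp with the TCP at z ≈ 22 mm, so the tips stay above the pocket rim later.

Request:
{"method": "drive_tool", "body": {"increments": [[[0,1,-30],[0,0,0],0.7],[[0,0,-30],[0,0,0],0.6],[[0,0,-25],[0,0,0],0.6],[[0,0,-17],[0,0,0],0.6],[[0,0,-10],[0,0,0],0.6],[[0,0,-7],[0,0,0],0.6],[[0,0,0],[0,0,0],0.6],[[0,0,0],[0,0,0],0.6]]}}

```text
clock: 4.52
eef_pos: [0.5058, 0.3832, 0.0237]
tool_rot: [-0.073, 0.997, 0.001, 0.001]
ft_force: [0.9, -0.0, -0.2]
grip_width: 0.051
grasp_force: 0.0
```

Request:
{"method": "drive_tool", "body": {"increments": [[[0,0,0],[0,0,0],0.5],[[0,0,0],[0,0,0],0.4],[[0,0,0],[0,0,0],0.3],[[0,0,0],[0,0,0],0.2],[[0,0,0],[0,0,0],0.2],[[0,0,0],[0,0,0],0.2],[[0,0,0],[0,0,0],0.2]]}}

```text
clock: 5.1
eef_pos: [0.506, 0.3832, 0.0238]
tool_rot: [-0.073, 0.997, 0.001, 0.001]
ft_force: [-0.3, -0.5, 6.1]
grip_width: 0.0222
grasp_force: 58.7
```

Request:
{"method": "drive_tool", "body": {"increments": [[[0,0,10],[0,0,0],0.2],[[0,0,20],[0,0,0],0.2],[[0,0,25],[0,0,0],0.2],[[10,-12,25],[0,0,0],0.2],[[15,-20,10],[0,0,0],0.2],[[10,-12,0],[0,0,0],0.2],[[0,0,0],[0,0,0],0.2],[[0,0,0],[0,0,0],0.2]]}}

```text
clock: 5.77
eef_pos: [0.5397, 0.3373, 0.1112]
tool_rot: [-0.072, 0.997, -0.0, -0.001]
ft_force: [0.4, -0.9, -1.1]
grip_width: 0.0222
grasp_force: 58.9
```

```bash
python3 - <<'E'
from h import *
c=camera("wrist");ob=get_obs();print(ob["eef_pos"],ob["tool_rot"],ob["grip_width"],ob["grasp_force"],ob["ft_force"])
e=np.array(ob["eef_pos"]);redcap(c,e[2]-.0238+.051)
for q in("red_bottle","shuttle"):
  for s in silhouettes(q,c)[:1]:
    print(q,s["conf"],s["bbox"])
cv2.imwrite("pics/w3.png",c["image"][:,:,::-1])
E
```

```text
[0.53897791 0.33779339 0.11070999] [-7.29723578e-02  9.97332587e-01 -4.37923694e-04 -1.59789437e-03] 0.021493680503282778 58.923745499923825 [-0.11296726 -0.8716715  -1.11964088]
red [291 290  59  19 368] [319.1 296.7] [0.5174 0.3342 0.1379]
red [ 295  330   49   53 1911] [318.8 354.5] [0.5379 0.3371 0.1379]
red_bottle 0.74 [290.6, 265.4, 352.3, 381.2]
```

View pics/w3.png

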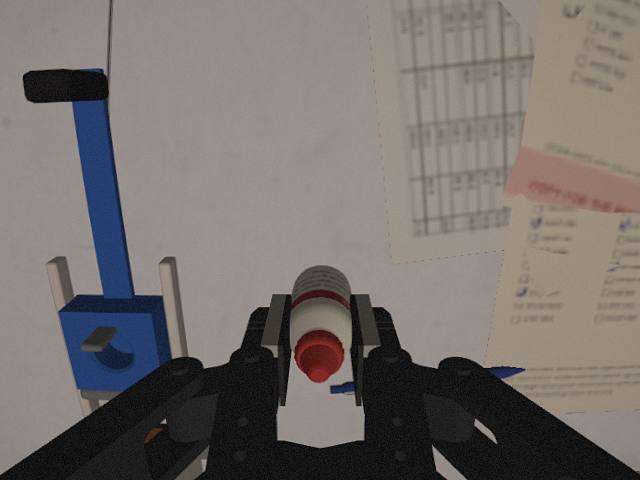

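```bash
cat > fit.py <<'E'
from h import *
from scipy.optimize import minimize
def box(x0,x1,w,z0,z1): return np.array([[x,y,z] for x in(x0,x1) for y in(-w/2,w/2) for z in(z0,z1)])/1000
def T(p,P):
    c,s=np.cos(p[2]),np.sin(p[2]);return np.c_[p[0]+c*P[:,0]-s*P[:,1],p[1]+s*P[:,0]+c*P[:,1],P[:,2]]
def ren(c,p,bs):
    m=np.zeros((1920,2560),np.uint8)
    for b in bs:
        q=proj(c,T(p,b))*4+1.5
        cv2.fillConvexPoly(m,cv2.convexHull((q*16).round().astype(np.int32)),255,cv2.LINE_AA,4)
    return cv2.resize(m,(640,480),interpolation=cv2.INTER_AREA)/255.
B=[box(-30,40,64,0,26),box(-175,-30,20,0,6)];D=[box(-173,-157,26,0,46),box(-20,-15,14,0,48)]
def fit(c,p0,dc=None):
    hsv=cv2.cvtColor(cv2.GaussianBlur(c["image"],(3,3),0),cv2.COLOR_RGB2HSV).astype(int)
    m=((abs(hsv[...,0]-112)<14)&(hsv[...,1]>110)).astype(np.uint8)
    w0=cv2.dilate((ren(c,p0,B)>0).astype(np.uint8),np.ones((15,15)))
    if dc is not None: w0=w0*dc
    pock=np.array([[14*np.cos(a),14*np.sin(a),z] for a in np.linspace(0,6.28,24) for z in(10,26)])/1000
    w=w0*(1-cv2.dilate((ren(c,p0,D+[pock])>0).astype(np.uint8),np.ones((7,7))))
    g=lambda x:cv2.GaussianBlur(x.astype(float),(0,0),1.5)
    M=g(m);f=lambda q:((g(ren(c,[p0[0]+q[0]/1000,p0[1]+q[1]/1000,p0[2]+q[2]/100],B))-M)**2*w).sum()
    r=minimize(f,[0,0,0],method="Nelder-Mead",options=dict(initial_simplex=[[0,0,0],[4,0,0],[0,4,0],[0,0,2]],xatol=.03,fatol=.01))
    return np.array(p0)+r.x/[1000,1000,100],r.fun,w.sum()
E
python3 - <<'E'
from fit import *
p0=[.633,.213,np.radians(8.4)]
for n in("wrist","top","scene"):
    c=camera(n);dc=None
    if n=="wrist":
        dc=np.ones((480,640),np.uint8);dc[355:]=0
    p,f,w=fit(c,p0,dc);print(n,p.round(4),np.degrees(p[2]),f,w)
    if n!="wrist":redcap(c,.1107-.0238+.052)
print(get_obs()["eef_pos"])
E
```

```text
wrist [0.6363 0.2133 0.1471] 8.429975713966156 354.39566354391206 15673
top [0.6279 0.2126 0.1467] 8.403569855286978 108.09488168809598 3502
red [    0     0   116   152 10582] [52.4 77.7] [0.8683 0.6536 0.1389]
scene [0.6285 0.2212 0.2002] 11.468923095837743 274.22430283996493 3153
red [ 286   29   69   26 1363] [316.9  42. ] [1.9764 2.1076 0.1389]
red [ 278   63   42   53 1825] [297.1  89.4] [1.1254 1.0795 0.1389]
red [159 253  15   9  68] [166.1 257.2] [0.2918 0.2159 0.1389]
red [536 357  13  12  81] [542.2 362.5] [ 0.5447 -0.2541  0.1389]
[0.53898033 0.33898582 0.1113608 ]
```

```bash
python3 - <<'E'
from fit import *
def ov(c,p,crop,s):
    x0,y0,x1,y1=crop;im=cv2.resize(c["image"][y0:y1,x0:x1,::-1],None,fx=s,fy=s,interpolation=cv2.INTER_CUBIC)
    im=np.clip(im.astype(float)*1.5,0,255).astype(np.uint8)
    ed=[(0,1),(0,2),(0,4),(1,3),(1,5),(2,3),(2,6),(3,7),(4,5),(4,6),(5,7),(6,7)]
    tr=lambda P:((proj(c,T(p,P))-[x0,y0])*s+s/2-.5).astype(int)
    for b in B+D:
        q=tr(b)
        for i,j in ed: cv2.line(im,tuple(map(int,q[i])),tuple(map(int,q[j])),(0,255,255),1)
    a=np.linspace(0,6.28,40);q=tr(np.c_[13.75*np.cos(a),13.75*np.sin(a),26+0*a]/1000)
    cv2.polylines(im,[q.astype(np.int32).reshape(-1,1,2)],True,(0,255,0),1);return im
c=camera("wrist");a=ov(c,[.6345,.2133,.1469],(20,60,200,420),1.65)
c=camera("top");b=ov(c,[.633,.213,.1467],(255,180,325,300),5)
h=600;A=np.zeros((h,800,3),np.uint8);A[:a.shape[0],:a.shape[1]]=a[:h];A[:b.shape[0],320:320+b.shape[1]]=b[:h]
cv2.imwrite("pics/ov1.png",A)
E
```

```text
(no output)
```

View pics/ov1.png

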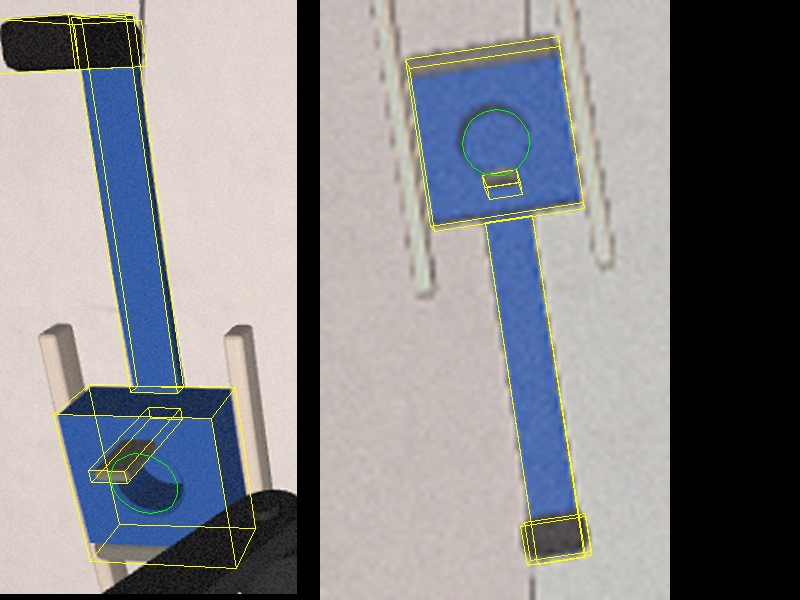

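The overlay roughly fits: pocket near (0.633, 0.213), yaw 8.4°. I want a better wrist view, so I'm moving ahead to put the shuttle in clear sight.

Request:
{"method": "drive_tool", "body": {"increments": [[[15,-4,5],[0,0,0],0.2],[[25,-7,10],[0,0,0],0.2],[[15,-5,5],[0,0,0],0.2],[[6,-2,0],[0,0,0],0.2],[[0,0,0],[0,0,0],0.2],[[0,0,0],[0,0,0],0.2],[[0,0,0],[0,0,0],0.2]]}}

```text
clock: 6.75
eef_pos: [0.5995, 0.3207, 0.1314]
tool_rot: [-0.074, 0.997, -0.0, -0.001]
ft_force: [-0.5, -0.9, -0.2]
grip_width: 0.0219
grasp_force: 58.9
```

```bash
cat > m.py <<'E'
from fit import *
def ov(c,p,crop,s):
    x0,y0,x1,y1=crop;im=cv2.resize(c["image"][y0:y1,x0:x1,::-1],None,fx=s,fy=s,interpolation=cv2.INTER_CUBIC)
    im=np.clip(im.astype(float)*1.5,0,255).astype(np.uint8)
    ed=[(0,1),(0,2),(0,4),(1,3),(1,5),(2,3),(2,6),(3,7),(4,5),(4,6),(5,7),(6,7)]
    tr=lambda P:((proj(c,T(p,P))-[x0,y0])*s+s/2-.5).astype(int)
    for b in B+D:
        q=tr(b)
        for i,j in ed: cv2.line(im,tuple(map(int,q[i])),tuple(map(int,q[j])),(0,255,255),1)
    a=np.linspace(0,6.28,40);q=tr(np.c_[13.75*np.cos(a),13.75*np.sin(a),26+0*a]/1000)
    cv2.polylines(im,[q.astype(np.int32).reshape(-1,1,2)],True,(0,255,0),1);return im
E
python3 - <<'E'
from m import *
c=camera("wrist");ob=get_obs();e=np.array(ob["eef_pos"]);print(e,ob["tool_rot"])
redcap(c,e[2]-.0238+.051)
dc=np.ones((480,640),np.uint8)
q=proj(c,[[.633,.213,.026],[.68,.213,.026]]);print(q)
dc[350:]=0
p,f,w=fit(c,[.633,.213,.147],dc);print(p,f,w)
cv2.imwrite("pics/ov2.png",ov(c,p,(20,0,300,420),1.42))
E
```

```text
[0.59948639 0.32085995 0.13155445] [-7.39756801e-02  9.97259506e-01 -2.59068217e-04 -1.00467826e-03]
red [291 290  59  20 363] [319.3 296.7] [0.5769 0.3177 0.1588]
red [ 295  330   49   53 1912] [318.8 354.5] [0.5973 0.3205 0.1588]
[[145.99341888 258.76307922]
 [145.42522731 322.26955084]]
[0.62460573 0.21244701 0.15565368] 1224.6617065409955 21705
```

View pics/ov2.png

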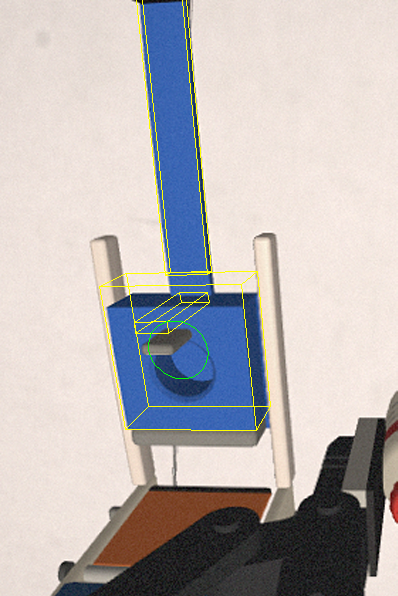

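The blue ends short of the nose at a grey bumper (picture row ~430–445), which biased the fit. I'll refit with the nose ignored.

```bash
sed -i 's/box(-20,-15,14,0,48)\]/box(-20,-15,14,0,48)]\nN=[box(28,44,68,0,28)]/; s/ren(c,p0,D+\[pock\])/ren(c,p0,D+N+[pock])/' fit.py
python3 - <<'E'
from m import *
ims=[]
for n in("wrist","top"):
    c=camera(n);p=[.633,.213,.147];dc=np.ones((480,640),np.uint8)
    if n=="wrist": dc[350:]=0
    for k in range(3): p,f,w=fit(c,p,dc)
    print(n,p,f,w)
    if n=="top": redcap(c,.1315-.0238+.052); print(proj(c,[.598,.3205,.16]))
    ims.append(ov(c,p,(20,0,300,420) if n=="wrist" else (255,180,325,300),1.42 if n=="wrist" else 4.9))
A=np.zeros((600,760,3),np.uint8)
A[:ims[0].shape[0],:ims[0].shape[1]]=ims[0];A[:ims[1].shape[0],405:405+ims[1].shape[1]]=ims[1]
cv2.imwrite("pics/ov3.png",A)
E
```

```text
wrist [0.63535094 0.21390285 0.15320274] 294.4189141941081 16789
top [0.63853501 0.2141962  0.14635458] 22.495936063130635 2808
red [    0     0   116   152 10568] [52.4 77.7] [0.8602 0.6428 0.1597]
[[226.9754045  218.73356004]]
```

View pics/ov3.png

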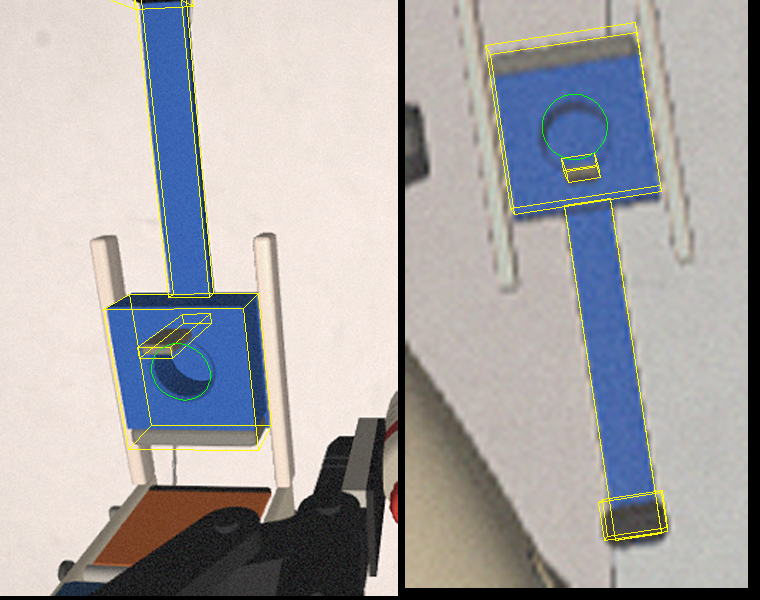

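Request:
{"method": "drive_tool", "body": {"increments": [[[7,-21,0],[0,0,0],0.2],[[10,-29,0],[0,0,0],0.2],[[10,-29,0],[0,0,0],0.2],[[7,-20,0],[0,0,0],0.2],[[2.7,-8,-10],[0,0,0],0.2],[[0,0,-25],[0,0,0],0.2],[[0,0,-25],[0,0,0],0.2],[[0,0,-10],[0,0,0],0.2]]}}

```text
clock: 7.57
eef_pos: [0.6347, 0.2133, 0.0579]
tool_rot: [-0.074, 0.997, -0.001, -0.003]
ft_force: [-0.3, 0.7, -1.7]
grip_width: 0.0217
grasp_force: 58.9
```

Request:
{"method": "drive_tool", "body": {"increments": [[[0,0,0],[0,0,0],0.2],[[0,0,0],[0,0,0],0.2],[[0,0,0],[0,0,0],0.2],[[0,0,0],[0,0,0],0.2]]}}

```text
clock: 7.9
eef_pos: [0.6388, 0.2145, 0.0643]
tool_rot: [-0.074, 0.997, 0.0, 0.002]
ft_force: [0.3, -0.7, -0.7]
grip_width: 0.022
grasp_force: 58.9
```

```bash
python3 - <<'E'
from m import *
w=camera("wrist");s=camera("scene");t=camera("top");e=get_obs();print(e["eef_pos"],e["ft_force"])
b=np.array(e["eef_pos"])
def crop(c,x0,y0,x1,y1,f): return np.clip(cv2.resize(c["image"][y0:y1,x0:x1,::-1],None,fx=f,fy=f,interpolation=cv2.INTER_CUBIC)*1.4,0,255).astype(np.uint8)
a=crop(w,220,180,420,400,1.9);d=crop(s,270,200,380,310,3.7)
A=np.zeros((600,800,3),np.uint8);A[:a.shape[0],:a.shape[1]]=a;A[:d.shape[0],385:385+d.shape[1]]=d
cv2.imwrite("pics/ins.png",A)
E
```

```text
[0.63846225 0.21403706 0.06379623] [ 1.02659803  0.12847241 -0.60257874]
```

View pics/ins.png

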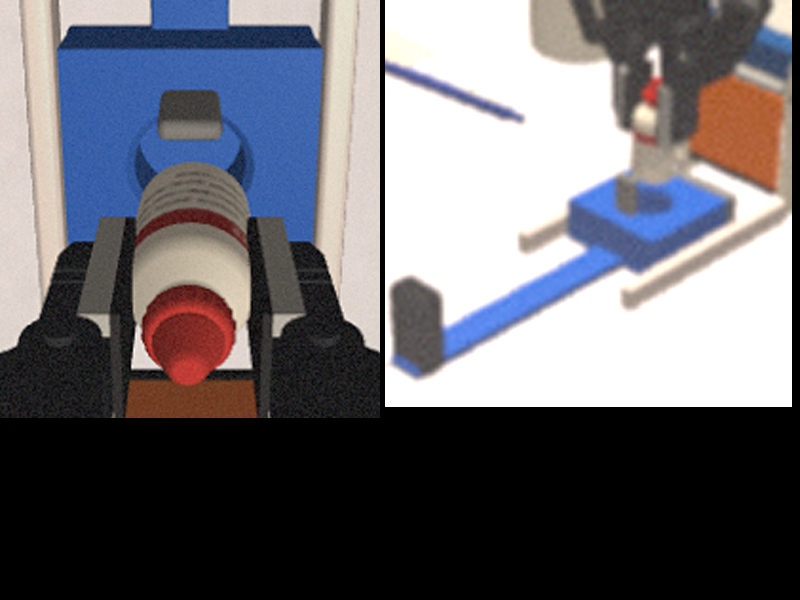

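The wrist view shows bottle and pocket aligned sideways: pocket centre at about column 193 in the crop, bottle about 191.5. The scene view shows the bottle hovering above the pocket. Refitting from here.

```bash
python3 - <<'E'
from m import *
for k in range(2):
    c=camera("wrist");e=np.array(get_obs()["eef_pos"]);dc=np.ones((480,640),np.uint8);dc[255:]=0
    bot=np.array([e[0]-.0015,e[1]]);p=[.635,.2135,.147]
    global_w=dc.copy();q=proj(c,[[bot[0]-.02,bot[1],.05]])[0];dc[225:,275:365]=0
    for _ in range(3): p,f,w=fit(c,p,dc)
    print("shuttle",p.round(4),f,w,"eef",e.round(4));redcap(c,e[2]-.0238+.051)
E
```

```text
shuttle [0.6353 0.2142 0.1472] 135.7830274015968 18364 eef [0.6383 0.2139 0.0635]
red [291 290  59  20 359] [318.9 296.6] [0.6159 0.2108 0.0907]
red [ 295  330   49   54 1946] [318.8 355. ] [0.6366 0.2138 0.0907]
shuttle [0.6352 0.2142 0.1483] 138.44159770941107 18301 eef [0.6381 0.2138 0.0632]
red [291 290  59  20 360] [319.  296.6] [0.6157 0.2107 0.0904]
red [ 295  330   49   54 1947] [318.8 354.9] [0.6364 0.2137 0.0904]
```

Request:
{"method": "drive_tool", "body": {"increments": [[[-1.2,0.3,0],[0,0,0],0.2],[[0,0,-3],[0,0,0],0.2],[[0,0,-3],[0,0,0],0.2],[[0,0,-3],[0,0,0],0.2],[[0,0,-3],[0,0,0],0.2],[[0,0,-2],[0,0,0],0.2],[[0,0,0],[0,0,0],0.2],[[0,0,0],[0,0,0],0.2]]}}

```text
clock: 8.82
eef_pos: [0.6362, 0.2138, 0.0479]
tool_rot: [-0.073, 0.997, -0.0, -0.0]
ft_force: [-0.2, -0.2, 0.7]
grip_width: 0.022
grasp_force: 58.9
```

Request:
{"method": "drive_tool", "body": {"increments": [[[0,0.2,-2],[0,0,0],0.2],[[0,0,-2],[0,0,0],0.2],[[0,0,-2],[0,0,0],0.2],[[0,0,-1],[0,0,0],0.2],[[0,0,0],[0,0,0],0.2],[[0,0,0],[0,0,0],0.2]]}}

```text
clock: 9.32
eef_pos: [0.6363, 0.214, 0.0411]
tool_rot: [-0.073, 0.997, -0.0, -0.0]
ft_force: [0.3, 0.1, -0.9]
grip_width: 0.0217
grasp_force: 58.9
```

Request:
{"method": "drive_tool", "body": {"increments": [[[0,0,-2],[0,0,0],0.2],[[0,0,-2],[0,0,0],0.2],[[0,0,-2],[0,0,0],0.2],[[0,0,-2],[0,0,0],0.2],[[0,0,-1.5],[0,0,0],0.2],[[0,0,-1],[0,0,0],0.2],[[0,0,0],[0,0,0],0.2],[[0,0,0],[0,0,0],0.2]]}}

```text
clock: 9.98
eef_pos: [0.6364, 0.2141, 0.0306]
tool_rot: [-0.073, 0.997, -0.0, -0.0]
ft_force: [-0.7, 1.5, -1.7]
grip_width: 0.0219
grasp_force: 58.9
```

Request:
{"method": "drive_tool", "body": {"increments": [[[0,0,-1],[0,0,0],0.2],[[0,0,-0.5],[0,0,0],0.2],[[0,0,0],[0,0,0],0.2],[[0,0,0],[0,0,0],0.2]]}}

```text
clock: 10.32
eef_pos: [0.6364, 0.2141, 0.0293]
tool_rot: [-0.073, 0.997, 0.0, 0.0]
ft_force: [-0.9, 0.2, 0.1]
grip_width: 0.022
grasp_force: 58.9
```

Request:
{"method": "drive_tool", "body": {"increments": [[[0,0,-0.4],[0,0,0],0.25],[[0,0,0],[0,0,0],0.3],[[0,0,0],[0,0,0],0.35],[[0,0,0],[0,0,0],0.4],[[0,0,0],[0,0,0],0.5],[[0,0,0],[0,0,0],0.5],[[0,0,0],[0,0,0],0.5],[[0,0,0],[0,0,0],0.5]]}}

```text
clock: 10.98
eef_pos: [0.6365, 0.2141, 0.0289]
tool_rot: [-0.073, 0.997, -0.0, 0.0]
ft_force: [0.1, 0.1, 0.8]
grip_width: 0.0424
grasp_force: 0.0
```

Request:
{"method": "drive_tool", "body": {"increments": [[[0,0,10],[0,0,0],0.5],[[0,0,20],[0,0,0],0.5],[[0,0,30],[0,0,0],0.5],[[0,0,30],[0,0,0],0.5],[[-10,-2,10],[0,0,0],0.3],[[-20,-3,0],[0,0,0],0.1],[[-30,-4,0],[0,0,0],0],[[-30,-5,0],[0,0,0],0]]}}

```text
clock: 11.65
eef_pos: [0.5463, 0.2001, 0.13]
tool_rot: [-0.073, 0.997, 0.0, 0.001]
ft_force: [-0.8, 0.1, 0.2]
grip_width: 0.0003
grasp_force: 0.0
```

```bash
python3 - <<'E'
from m import *
w=camera("wrist");s=camera("scene");e=get_obs();print(e["eef_pos"],e["ft_force"],e["grip_width"])
def crop(c,x0,y0,x1,y1,f): return np.clip(cv2.resize(c["image"][y0:y1,x0:x1,::-1],None,fx=f,fy=f,interpolation=cv2.INTER_CUBIC)*1.4,0,255).astype(np.uint8)
a=crop(w,200,80,440,480,1.4);d=crop(s,260,190,380,310,3.7)
A=np.zeros((600,800,3),np.uint8);A[:a.shape[0],:a.shape[1]]=a;A[:d.shape[0],345:345+d.shape[1]]=d
cv2.imwrite("pics/rel.png",A)
redcap(w,.057)
dc=np.ones((480,640),np.uint8);dc[300:]=0;p=[.635,.2135,.147]
for _ in range(3): p,f,n=fit(w,p,dc)
print(p,f,n)
E
```

```text
[0.53994633 0.19840537 0.1283436 ] [-0.35495042 -0.69830901 -0.95120091] 9.247138788564048e-05
[0.63587741 0.21461615 0.15167576] 179.43228480114863 8467
```

View pics/rel.png

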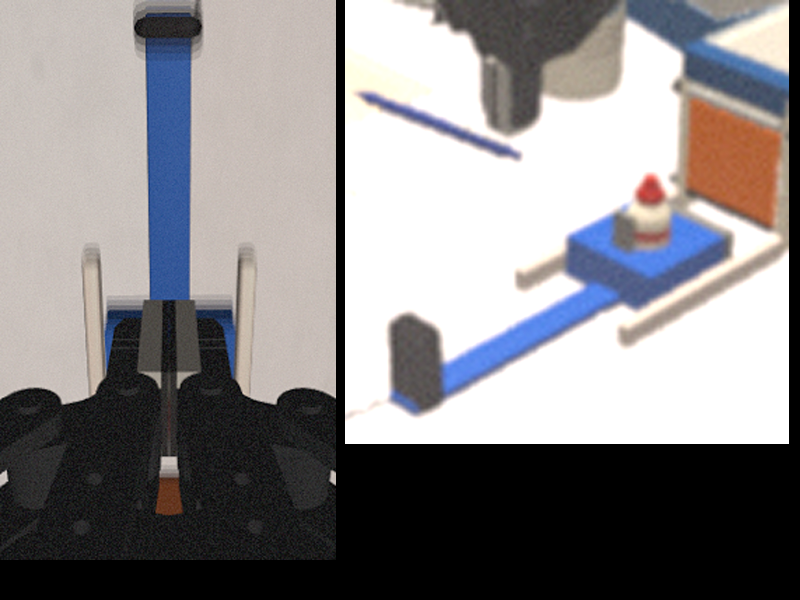

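The bottle stands upright in the pocket in the scene crop at (648,215), with the flap still shut. Now moving behind the handle with the fingers shut.

Request:
{"method": "drive_tool", "body": {"increments": [[[-25,-3.5,0],[0,0,0],0],[[-30,-4,0],[0,0,0],0],[[-30,-4,0],[0,0,0],0],[[-16,-2,0],[0,0,0],0],[[0,0,0],[0,0,0],0],[[0,0,0],[0,0,0],0],[[0,0,0],[0,0,0],0]]}}

```text
clock: 12.33
eef_pos: [0.4474, 0.1872, 0.1299]
tool_rot: [-0.073, 0.997, 0.0, 0.002]
ft_force: [0.7, -0.6, 0.1]
grip_width: 0.0
grasp_force: 0.0
```

Request:
{"method": "drive_tool", "body": {"increments": [[[-10,-2,0],[0,0,0],0],[[0,0,-20],[0,0,0],0],[[0,0,-30],[0,0,0],0],[[0,0,-30],[0,0,0],0],[[0,0,-20],[0,0,0],0],[[0,0,-10],[0,0,0],0],[[0,0,0],[0,0,0],0],[[0,0,0],[0,0,0],0]]}}

```text
clock: 13.0
eef_pos: [0.4365, 0.1847, 0.0185]
tool_rot: [-0.073, 0.997, -0.0, -0.0]
ft_force: [0.7, 0.9, 0.1]
grip_width: 0.0003
grasp_force: 0.0
```

```bash
python3 - <<'E'
from m import *
w=camera("wrist");e=get_obs();E=np.array(e["eef_pos"]);print(E,e["ft_force"],e["tool_rot"])
u=np.array([.9893,.1461]);d=E[:2]-[.6353,.2142];print("s,lat",d@u,d@[-u[1],u[0]])
E
```

```text
[0.43698879 0.18494373 0.01927224] [ 0.8838627   0.04504927 -0.24153069] [-7.32374613e-02  9.97314340e-01  1.74506064e-04  5.93132071e-04]
s,lat -0.20046362310966434 3.0036661973213002e-05
```

Request:
{"method": "drive_tool", "body": {"increments": [[[2.97,0.44,0],[0,0,0],0],[[2.97,0.44,0],[0,0,0],0],[[2.97,0.44,0],[0,0,0],0],[[2.97,0.44,0],[0,0,0],0],[[2.97,0.44,0],[0,0,0],0],[[2.97,0.44,0],[0,0,0],0],[[2.97,0.44,0],[0,0,0],0],[[2.97,0.44,0],[0,0,0],0]]}}

```text
clock: 13.72
eef_pos: [0.4588, 0.188, 0.0188]
tool_rot: [-0.074, 0.997, -0.0, -0.001]
ft_force: [-2.1, 0.2, 1.0]
grip_width: 0.0001
grasp_force: 0.8
```

Request:
{"method": "drive_tool", "body": {"increments": [[[4.95,0.73,0],[0,0,0],0],[[4.95,0.73,0],[0,0,0],0],[[4.95,0.73,0],[0,0,0],0],[[4.95,0.73,0],[0,0,0],0],[[4.95,0.73,0],[0,0,0],0],[[4.95,0.73,0],[0,0,0],0],[[4.95,0.73,0],[0,0,0],0],[[4.95,0.73,0],[0,0,0],0]]}}

```text
clock: 14.38
eef_pos: [0.4993, 0.194, 0.0188]
tool_rot: [-0.073, 0.997, -0.0, -0.0]
ft_force: [0.2, -0.2, -0.9]
grip_width: 0.0002
grasp_force: 0.4
```

Request:
{"method": "drive_tool", "body": {"increments": [[[4.95,0.73,0],[0,0,0],0],[[4.95,0.73,0],[0,0,0],0],[[4.95,0.73,0],[0,0,0],0],[[4.95,0.73,0],[0,0,0],0],[[4.95,0.73,0],[0,0,0],0],[[4.95,0.73,0],[0,0,0],0],[[4.95,0.73,0],[0,0,0],0],[[4.95,0.73,0],[0,0,0],0]]}}

```text
clock: 15.05
eef_pos: [0.5388, 0.1998, 0.0188]
tool_rot: [-0.073, 0.997, -0.0, -0.0]
ft_force: [-0.7, -0.3, 0.1]
grip_width: -0.0
grasp_force: 0.6
```

```bash
python3 - <<'E'
from m import *
t=camera("top");e=get_obs();E=np.array(e["eef_pos"]);print(E,e["ft_force"])
u=np.array([.9893,.1461]);d=E[:2]-[.6353,.2142];print("s,lat",d@u,d@[-u[1],u[0]])
t=camera("scene")
for q in("red_bottle","shuttle","flap"):
    for s in silhouettes(q,t)[:1]: print(q,s["conf"],s["bbox"])
p=d@u+.184;P=np.array([.6353,.2142])+u*p
print(p,proj(t,[[*P,.063],[*P,.03]]));redcap(t,.06)
E
```

```text
[0.54005496 0.20004356 0.01904719] [ 0.82472534  0.63750561 -0.62084851]
s,lat -0.09629417030300817 -8.966602375489428e-05
red_bottle 0.43 [365.1, 225.1, 375.0, 242.7]
shuttle 0.56 [305.1, 233.0, 380.1, 284.4]
0.08770582969699182 [[369.88080226 223.39454567]
 [368.98401743 237.33417159]]
red [344  35  11  16 127] [349.   42.9] [2.5323 2.4685 0.06  ]
red [159 253  15   9  68] [166.1 257.2] [0.3322 0.3491 0.06  ]
red [537 357  12  12  82] [542.4 362.5] [ 0.6371 -0.2178  0.06  ]
```

Request:
{"method": "drive_tool", "body": {"increments": [[[4.95,0.73,0],[0,0,0],0],[[4.95,0.73,0],[0,0,0],0],[[4.95,0.73,0],[0,0,0],0],[[4.95,0.73,0],[0,0,0],0],[[4.95,0.73,0],[0,0,0],0],[[4.95,0.73,0],[0,0,0],0],[[4.95,0.73,0],[0,0,0],0],[[4.95,0.73,0],[0,0,0],0]]}}

```text
clock: 15.97
eef_pos: [0.5785, 0.2056, 0.0189]
tool_rot: [-0.073, 0.997, 0.0, -0.0]
ft_force: [-1.9, 0.5, 1.3]
grip_width: 0.0001
grasp_force: 0.7
```

Request:
{"method": "drive_tool", "body": {"increments": [[[2.97,0.44,0],[0,0,0],0],[[2.97,0.44,0],[0,0,0],0],[[2.97,0.44,0],[0,0,0],0],[[2.97,0.44,0],[0,0,0],0],[[1.98,0.29,0],[0,0,0],0],[[0.99,0.15,0],[0,0,0],0],[[0,0,0],[0,0,0],0],[[0,0,0],[0,0,0],0]]}}

```text
clock: 16.63
eef_pos: [0.5933, 0.2078, 0.019]
tool_rot: [-0.073, 0.997, 0.0, 0.0]
ft_force: [-1.0, -0.6, -0.3]
grip_width: 0.0001
grasp_force: 0.0
```

```bash
python3 - <<'E'
from m import *
t=camera("scene")
F=[]
for i in range(6):
    camera("top");e=get_obs();F.append(e["ft_force"])
E=np.array(e["eef_pos"]);print(E,np.mean(F,0),np.std(F,0))
u=np.array([.9893,.1461]);d=E[:2]-[.6353,.2142];p=d@u+.184;print("s,lat",d@u,d@[-u[1],u[0]],"bay x",p-.070)
P=np.array([.6353,.2142])+u*p
for q in("shuttle","flap","red_bottle"):
    for s in silhouettes(q,t)[:1]: print(q,s["conf"],s["bbox"])
print(proj(t,[[*P,.063]]),t["image"][200:260,300:460].mean())
E
```

```text
[0.5929266  0.20781893 0.01900915] [-0.02352238 -0.03121443 -0.16020286] [0.3712096  0.33497848 0.56549474]
s,lat -0.04285227906829667 -0.00012204151650785713 bay x 0.07114772093170332Traceback (most recent call last):
  File "<stdin>", line 10, in <module>
ValueError: only the last four pictures can be asked about
```

Request:
{"method": "drive_tool", "body": {"increments": [[[1.48,0.22,0],[0,0,0],0],[[1.48,0.22,0],[0,0,0],0],[[1.48,0.22,0],[0,0,0],0],[[1.48,0.22,0],[0,0,0],0],[[1.48,0.22,0],[0,0,0],0],[[1.48,0.22,0],[0,0,0],0],[[1.48,0.22,0],[0,0,0],0],[[1.48,0.22,0],[0,0,0],0]]}}

```text
clock: 17.65
eef_pos: [0.6049, 0.2095, 0.0189]
tool_rot: [-0.073, 0.997, -0.0, -0.0]
ft_force: [-1.0, -0.6, 1.0]
grip_width: -0.0004
grasp_force: 0.8
```

Request:
{"method": "drive_tool", "body": {"increments": [[[0.99,0.15,0],[0,0,0],0],[[0.99,0.15,0],[0,0,0],0],[[0.99,0.15,0],[0,0,0],0],[[0,0,0],[0,0,0],0]]}}

```text
clock: 17.98
eef_pos: [0.608, 0.21, 0.0189]
tool_rot: [-0.073, 0.997, -0.0, 0.0]
ft_force: [-0.6, -0.2, 0.4]
grip_width: -0.0002
grasp_force: 0.3
```

Request:
{"method": "drive_tool", "body": {"increments": [[[0.99,0.15,0],[0,0,0],0],[[0.99,0.15,0],[0,0,0],0],[[0.99,0.15,0],[0,0,0],0]]}}

```text
clock: 18.23
eef_pos: [0.6107, 0.2105, 0.0188]
tool_rot: [-0.073, 0.997, -0.0, -0.0]
ft_force: [-0.3, -0.0, 0.5]
grip_width: 0.0002
grasp_force: 0.7
```

Request:
{"method": "drive_tool", "body": {"increments": [[[0.99,0.15,0],[0,0,0],0],[[0.99,0.15,0],[0,0,0],0],[[0.99,0.15,0],[0,0,0],0]]}}

```text
clock: 18.48
eef_pos: [0.6127, 0.2107, 0.0189]
tool_rot: [-0.073, 0.997, -0.0, -0.001]
ft_force: [-7.3, -0.4, 5.3]
grip_width: -0.0001
grasp_force: 2.9
```

```bash
cat > f.py <<'E'
from workcell import *
import numpy as np
F=[]
for i in range(5): camera("top");e=get_obs();F.append(e["ft_force"])
F=np.array(F);print(F.mean(0).round(2),F.std(0).round(2),(F[:,:2]@[.9893,.1461]).round(1),np.array(e["eef_pos"]).round(4),e["clock"])
E
python3 f.py
```

```text
[-4.85 -1.    3.75] [0.63 0.31 0.22] [-4.2 -5.9 -5.4 -4.7 -4.5] [0.6128 0.2108 0.0189] 18.7333
```

Request:
{"method": "drive_tool", "body": {"increments": [[[0.5,0.07,0],[0,0,0],0],[[0.5,0.07,0],[0,0,0],0],[[0.5,0.07,0],[0,0,0],0],[[0,0,0],[0,0,0],0]]}}

```text
clock: 19.07
eef_pos: [0.6133, 0.2108, 0.0188]
tool_rot: [-0.074, 0.997, -0.0, -0.002]
ft_force: [-8.0, -1.8, 5.4]
grip_width: 0.0
grasp_force: 3.7
```

```bash
python3 f.py
```

```text
[-7.23 -1.16  5.21] [0.47 0.65 0.4 ] [-7.1 -7.6 -7.9 -7.5 -6.6] [0.6134 0.2108 0.0189] 19.3167
```

Request:
{"method": "drive_tool", "body": {"increments": [[[0.5,0.07,0],[0,0,0],0],[[0.5,0.07,0],[0,0,0],0],[[0.5,0.07,0],[0,0,0],0],[[0,0,0],[0,0,0],0]]}}

```text
clock: 19.65
eef_pos: [0.6139, 0.2108, 0.0188]
tool_rot: [-0.074, 0.997, -0.0, -0.003]
ft_force: [-10.2, -1.6, 7.1]
grip_width: -0.0
grasp_force: 4.9
```

```bash
python3 f.py
```

```text
[-9.06 -1.9   7.08] [0.41 0.59 0.48] [-9.6 -9.  -9.3 -8.6 -9.8] [0.6139 0.2108 0.0189] 19.9
```

Request:
{"method": "drive_tool", "body": {"increments": [[[0.5,0.07,0],[0,0,0],0],[[0.5,0.07,0],[0,0,0],0],[[0.2,0.03,0],[0,0,0],0],[[0,0,0],[0,0,0],0],[[0,0,0],[0,0,0],0],[[0,0,0],[0,0,0],0],[[0,0,0],[0,0,0],0],[[0,0,0],[0,0,0],0]]}}

```text
clock: 20.57
eef_pos: [0.6143, 0.2108, 0.0188]
tool_rot: [-0.074, 0.997, -0.0, -0.003]
ft_force: [-11.1, -1.9, 8.2]
grip_width: 0.0
grasp_force: 5.8
```

Request:
{"method": "drive_tool", "body": {"increments": [[[0,0,0],[0,0,0],0],[[0,0,0],[0,0,0],0],[[0,0,0],[0,0,0],0],[[0,0,0],[0,0,0],0],[[0,0,0],[0,0,0],0],[[0,0,0],[0,0,0],0],[[0,0,0],[0,0,0],0],[[0,0,0],[0,0,0],0]]}}

```text
clock: 21.23
eef_pos: [0.6143, 0.2109, 0.0188]
tool_rot: [-0.074, 0.997, -0.0, -0.003]
ft_force: [-12.3, -3.0, 8.8]
grip_width: 0.0
grasp_force: 5.8
```

Request:
{"method": "drive_tool", "body": {"increments": [[[-0.5,-0.07,0],[0,0,0],0],[[-0.5,-0.07,0],[0,0,0],0],[[-0.99,-0.15,0],[0,0,0],0],[[-0.99,-0.15,0],[0,0,0],0],[[-0.99,-0.15,0],[0,0,0],0],[[-0.99,-0.15,0],[0,0,0],0],[[-0.99,-0.15,0],[0,0,0],0],[[-0.99,-0.15,0],[0,0,0],0]]}}

```text
clock: 21.9
eef_pos: [0.6118, 0.2107, 0.019]
tool_rot: [-0.073, 0.997, 0.0, 0.001]
ft_force: [-0.2, -0.3, -0.6]
grip_width: -0.0001
grasp_force: 0.0
```

Request:
{"method": "drive_tool", "body": {"increments": [[[-0.99,-0.15,0],[0,0,0],0],[[-0.99,-0.15,0],[0,0,0],0],[[-1.98,-0.29,0],[0,0,0],0],[[-1.98,-0.29,0],[0,0,0],0],[[-3.96,-0.58,0],[0,0,0],0],[[-9.9,-1.46,0],[0,0,0],0],[[-19.8,-2.9,0],[0,0,0],0],[[-30,-4.4,0],[0,0,0],0]]}}

```text
clock: 22.57
eef_pos: [0.5428, 0.2006, 0.0192]
tool_rot: [-0.073, 0.997, 0.0, 0.002]
ft_force: [-0.6, -0.5, 0.4]
grip_width: 0.0002
grasp_force: 0.0
```

Request:
{"method": "drive_tool", "body": {"increments": [[[-20,-3,15],[0,0,0],0],[[-20,-3,30],[0,0,0],0],[[-20,-3,35],[0,0,0],0],[[-20,-3,35],[0,0,0],0],[[-10,0,20],[0,0,0],0],[[0,0,0],[0,0,0],0],[[0,0,0],[0,0,0],0],[[0,0,0],[0,0,0],0]]}}

```text
clock: 23.23
eef_pos: [0.4511, 0.1882, 0.1535]
tool_rot: [-0.074, 0.997, -0.0, 0.0]
ft_force: [-0.8, -0.2, -0.8]
grip_width: -0.0001
grasp_force: 0.0
```

```bash
python3 - <<'E'
from m import *
t=camera("top");p=[.747,.231,.147]
for _ in range(3): p,f,n=fit(t,p)
print("top shuttle (bay hides body)",p,f,n)
for c in(t,camera("scene")):
    for q in("shuttle","flap","red_bottle","blue_bottle"):
        for s in silhouettes(q,c)[:2]:
            ys,xs=np.nonzero(s["region"]);print(q,round(s["conf"],2),s["bbox"],s["region"].sum(),atz(c,xs.mean(),ys.mean(),.03).round(3))
hs=cv2.cvtColor(c["image"],cv2.COLOR_RGB2HSV);m=((hs[...,0]<15)&(hs[...,1]>150))[205:265,340:400];ys,xs=np.nonzero(m);print("orange",m.sum(),xs.min()+340,xs.max()+340,ys.min()+205,ys.max()+205)
im=cv2.cvtColor(cv2.imread("pics/scene.png"),cv2.COLOR_BGR2HSV);m=((im[...,0]<15)&(im[...,1]>150))[205:265,340:400];ys,xs=np.nonzero(m);print("orange start",m.sum(),xs.min()+340,xs.max()+340,ys.min()+205,ys.max()+205)
print(get_obs()["clock"],get_obs()["eef_pos"])
E
```

```text
top shuttle (bay hides body) [0.76118886 0.2312664  0.1402778 ] 369.7215026178377 2725
shuttle 0.76 [279.4, 174.4, 299.4, 219.8] 455 [0.656 0.217 0.03 ]
flap 0.77 [267.2, 166.0, 299.1, 178.7] 252 [0.707 0.224 0.03 ]
blue_bottle 0.43 [411.3, 297.2, 421.6, 314.9] 152 [ 0.43  -0.046  0.03 ]
flap 0.86 [349.1, 212.9, 377.6, 251.7] 734 [0.728 0.248 0.03 ]
red_bottle 0.75 [303.7, 178.6, 436.0, 283.1] 5533 [0.802 0.257 0.03 ]
blue_bottle 0.75 [336.8, 355.8, 352.3, 394.9] 565 [ 0.421 -0.055  0.03 ]
orange 547 353 376 217 249
orange start 541 353 376 217 249
23.7333 [0.45124593 0.18816084 0.15349517]
```

```bash
python3 - <<'E'
from m import *
t=camera("top");u,v=proj(t,[[.7935,.2375,.058]])[0];print(u,v)
im=cv2.GaussianBlur(t["image"],(3,3),0).astype(int);r=im[...,0]-im[...,1:].max(2)
y,x=int(v),int(u);sub=r[y-20:y+21,x-20:x+21];k,l,st,ce=cv2.connectedComponentsWithStats((sub>18).astype(np.uint8))
for i in range(1,k): print(st[i],ce[i]+[x-20,y-20],atz(t,*(ce[i]+[x-20,y-20]),.056))
b=(im[...,2]-im[...,0])[y-20:y+21,x-20:x+21]>20;ys,xs=np.nonzero(b);print(b.sum(),xs.min()+x-20,xs.max()+x-20,ys.min()+y-20,ys.max()+y-20) if b.any() else 0
E
```

```text
276.8331332014693 127.31697688531067
[18 17  7  7 31] [277.03225806 127.09677419] [0.79452664 0.2372269  0.056     ]
```

```bash
python3 -c "
from workcell import *
print(job_done())"
```

```text
the job is handed in; nothing more can be done
None
```

I handed the job in at about 24 s, but the interface returned no verdict. The red-capped bottle is in the shuttle's pocket. I held the shuttle on the sprung stop for over a second at about 12 N tool force (an estimated 9–10 N on the stop). The shuttle now rests in the bay at an estimated 90 mm past the mouth, the flap is shut and the blue-capped bottle is where it stood.

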